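Make up two nest-box fitting kits

TASK

Make up the fitting kits for two nest boxes from the loose stock between the trays: the three-compartment tray is for the hornet box and gets the slotted entrance block, the large vent and one toggle latch; the two-compartment tray is for the tit box and gets the round-hole entrance block and the other toggle latch. Lay each part flat inside its own compartment (a block in the wide compartment nearest the robot, a latch in the narrowest one at the far end, the vent in the middle one), long parts lengthwise in it. The small vent, the screw jar and the tape measure are not wanted: leave them, and the trays, where they are.

Things in the scene. Friction and masses are not known exactly. Their poses are not given: they have to be found in the camera images.
- slot_block: Loose block of pale wood, 90 (its x) x 50 (its y) x 34 mm high, lying flat, with a long straight slot (60 mm along x by 16 mm) running straight down through its middle, open to above. Weighs about 90 g; grip it across the 50 mm width. Origin: centre of the underside, z up. It looks the same turned by half a turn.
- hole_block: Loose block of pale wood, 90 (its x) x 50 (its y) x 34 mm high, lying flat, with one round hole (32 mm diameter) running straight down through its middle, open to above. Weighs about 90 g; grip it across the 50 mm width. Origin: centre of the underside, z up. It looks the same turned by half a turn.
- latch_1: Loose steel toggle latch (over-centre catch) on its base plate, 76 (its x) x 30 (its y) x 3 mm; on it a lever body 50 mm long (x), 24 mm wide (y), its top 30 mm above the underside. Wire bail to 45 mm from the middle at +x, lever lip to 46 mm at -x. About 110 g; grip across the 24 mm body. Origin: centre of the underside, z up. The two latches are identical: either fits either kit.
- latch_2: Loose steel toggle latch (over-centre catch) on its base plate, 76 (its x) x 30 (its y) x 3 mm; on it a lever body 50 mm long (x), 24 mm wide (y), its top 30 mm above the underside. Wire bail to 45 mm from the middle at +x, lever lip to 46 mm at -x. About 110 g; grip across the 24 mm body. Origin: centre of the underside, z up. The two latches are identical: either fits either kit.
- large_vent: Loose round aluminium push-in vent standing on its flange, sleeve up, with mesh seen down the sleeve: flange 72 mm diameter and 3 mm thick, upright sleeve 54 mm outside diameter, top edge 36 mm above the underside. Weighs about 60 g. Origin: centre of the underside, z up; its yaw does not matter. The larger of the two vents.
- small_vent: Loose round aluminium push-in vent standing on its flange, sleeve up, with mesh seen down the sleeve: flange 52 mm diameter and 3 mm thick, upright sleeve 36 mm outside diameter, top edge 36 mm above the underside. Weighs about 40 g. Origin: centre of the underside, z up; its yaw does not matter. The smaller of the two vents; not wanted.
- screw_jar: Clear round jar of brass screws with a dark lid, 60 mm diameter, 58 mm high, loose. Origin: centre of the underside. Not wanted.
- tape_measure: Black and grey tape measure standing upright, case 60 (its x) x 40 (its y) x 58 mm high, loose, its steel end hook reaching to 45 mm from the middle at -x. Origin: centre of the underside. Not wanted.
- tray_three: Loose plywood tray, 260 (x) x 132 (y) x 17 mm high, 0.9 kg; floor 5 mm thick; walls and dividers 8 mm thick, 12 mm above the floor. Three compartments in a row along x, each 116 mm along y, centred on y = 0: block's, 74 mm wide, x = -85 mm; vent's, 100 mm, x = +10 mm; latch's, 54 mm, x = +95 mm. Origin: centre of the underside, z up; x points away from the robot (+-15 deg).
- tray_two: Loose plywood tray, 152 (x) x 132 (y) x 17 mm high, 0.7 kg; floor 5 mm thick; walls and dividers 8 mm thick, 12 mm above the floor. Two compartments in a row along x, each 116 mm along y, centred on y = 0: block's, 74 mm wide, x = -31 mm; latch's, 54 mm, x = +41 mm. Origin: centre of the underside, z up; x points away from the robot (+-15 deg).
Not all that is in view belongs to the job. What is shaped like the slot_block but green is not meant. What is shaped like the hole_block but red is not meant.

How it is judged:
By the outcome, as a careful person would: the job done as asked, in the order asked, and still so for the second after the job is handed in, with the robot touching nothing.
It also fails if it takes over 112 s, if anything falls off the work surface, if the arm or the gripper's body presses on something with over 40 N, if the wrist force passes 120 N, or if a joint passes its speed limit or range.

ROBOT

A 6-joint arm with a two-finger parallel gripper is mounted at the origin on the work surface. World frame = base frame: x ahead of the robot, y to its left, z up, the work surface at z = 0. Lengths are in m, angles in rad, forces in N, time in s.
With the tool pointing down it reaches from about 0.375 to 0.9 m from the base axis. Payload 3.1 kg.
Tool frame: the origin (TCP) lies where the fingers leave the gripper's body, on its centre line; the fingertips stand manip.tip_reach ahead of it and the grasp point (between the pads) lies 54 mm ahead of it (manip.tip_reach is the distance from the TCP to the fingertips, in m); z points along the fingers, y is the direction in which the jaws open and shut (so a half turn about z gives the same grasp; the last joint's range is limited). The gripper opens to 85 mm and grips with 20 to 120 N. Pads are 22 mm wide; open, the fingers measure 114 mm over their backs; the gripper's body (76 mm by 85 mm) begins 54 mm behind the grasp point. The pads swing forward as they close: fully open they stand 13 mm farther back than shut.
Start: joints at [0.999, 0.527, 1.433, -0, 1.181, -0.178], TCP at [0.24, 0.577, 0.304] pointing down, gripper open.
Joint ranges: [-3.08, 3.08], [-0.75, 2.2], [0.22, 2.44], [-1.43, 4.57], [0, 2.65], [-2.85, 2.85]. Speed limits (rad/s): [2.79, 2.79, 3.14, 3.14, 3.14, 3.14].

INTERFACE

Orientations are given as a unit quaternion [x, y, z, w].
In Python, from station import manip, cams, order gives the robot as it stands. The module is installed in compiled form; this text tells all that it offers.
- The arm moves only by the tool drive_tool, never from a script. Its arguments are lists of equal length, an entry for each row: "linear": the shift along the tool's x, y, z in mm, a list of three; "rot": the turn, a rotation vector about the tool's x, y, z in degrees, a list of three; "hand": the finger opening in mm, from 0 to 85.4. A call has 1 to 20 rows; each row shifts and turns the pose as measured when the row begins, along the tool's axes as they then stand; what a row does not reach is not made up. A row lasts 1/12 s, in which the tool goes at most 41.7 mm and 7.16 degrees, less where a joint would pass 70% of its speed; a pose out of reach is approached as far as the arm can. A call with a gripper value outside its range is refused whole. The fingers move at their own pace and stop on an object; "force" is the grip in N (left out, the last holds). Time passes only in rows, so rows that do not move let the fingers close. It gives the time, the measured TCP pose, the force and the opening at its end, in the units of the state.
- manip.sense(): the state, without advancing time (a new reading comes with each control period).
- cams.snapshot(name): name is "side" or "top"; returns the picture (480x640x3 uint8, red, green, blue); there is no depth.
- cams.camera_model(name): a dict with "vfov" (degrees; the focal length in pixels is half the picture's height over the tangent of half this angle, whatever the lens; pixels are square), "cx", "cy" (the principal point, pixels), "k1" (the pictures are not rectified: a ray, as slopes to the right and down, at radius r is drawn at 1 + k1 r^2 times it, then the intrinsics apply), "rvec" (rotation vector, rad) and "tvec" (3), from world to camera coordinates, as OpenCV has them. Camera axes: x right, y down, z forward; pixel columns grow to the right and rows downward; lengths in m; the calibration is good to about 2 mm. A picture is of the moment at which its call begins. camera_model takes no time and is no camera call.
- order.sign_off(): hands the job in, once; it reports no verdict.
Trained networks look in the newest picture that a camera, given by its name, has taken for a name from the list of things; names that differ only in an ending like _2 or _b are one class to them, and where a whole thing is asked for, a point or a joint stands for the part that bears it (a point fixed in the world has none). Each returns a list of dicts, best first, with "score" (0 to 1); they miss things now and then, are a little off and sometimes report something else, mostly with a low value. They report only what shows in the picture. A call takes as long as a camera call. They do not tell look-alikes from the thing itself.
- cams.regions_of(label, camera): "pixels" (480x640 bool, what is visible of it) and "rect" ([left, top, right, bottom] in pixels, round what is visible of it).
- cams.spot_point(label, camera): "at" ([column, row] in pixels: a listed point, or the origin of a listed thing).
The state is a dict: "t": time; "q": joint angles; "qd": joint speeds; "tau": joint torques, N m; "tcp_pos": TCP position; "tool_rot": TCP orientation; "force": force on the tool from outside, world axes, zero at the start; "ft_torque": the same for the moment, N m; "finger_gap": opening from 0.0 (shut) to 1.0 (fully open).
Only numpy, scipy, OpenCV 4.12 (cv2) and the standard library are available. Lean on these libraries where they do the work, as an engineer would, in place of code of your own. Each camera call takes 0.05 s, during which the arm holds its last target. There are 200 camera calls.

## Working session

There is one attempt and no reset: what is moved stays moved. The work goes in short steps, Python scripts to look and compute and a tool call to move; the robot and the scene stay as the last step left them, time stands still between calls to the robot, and variables do not carry over. Pictures are saved under pics/ and viewed, about 12 in all and at most 16, crops included, and the job is handed in when it is done.

Besides the shell and the picture viewer there is one more tool, called after ">>>" as name(argument=value, ...) on one line, values as JSON. drive_tool: Moves the arm, as the interface text tells. Its arguments: {"type":"object","properties":{"linear":{"type":"array","items":{"type":"array","items":{"type":"number"}}},"rot":{"type":"array","items":{"type":"array","items":{"type":"number"}}},"hand":{"type":"array","items":{"type":"number"}},"force":{"type":"number"}},"required":["linear","rot","hand"]}

```bash
mkdir -p pics; ls; python3 - <<'E'
from station import manip, cams
import cv2, numpy as np
for n in ("top","side"):
    im=cams.snapshot(n); cv2.imwrite(f"pics/{n}0.png",im[:,:,::-1]); m=cams.camera_model(n); print(n,m)
    R=cv2.Rodrigues(np.array(m["rvec"],float))[0]; print(-R.T@np.array(m["tvec"]))
print(manip.sense(), manip.tip_reach)
E
```

```text
pics
top {'vfov': 47.727873223940485, 'cx': 326.0479544697776, 'cy': 233.37084661571254, 'k1': -0.10332334665740525, 'rvec': array([ 2.16067299, -2.13660912,  0.11721196]), 'tvec': array([0.01423497, 0.56512913, 1.14951844])}
[ 4.16506812e-01 -1.87807776e-05  1.21139931e+00]
side {'vfov': 53.22199416654755, 'cx': 319.88465078867654, 'cy': 234.14272951554213, 'k1': -0.11550897673563926, 'rvec': array([ 2.16694118, -0.07982692,  0.07628066]), 'tvec': array([-0.58568283,  0.06559032,  0.873713  ])}
[ 0.51065452 -0.73273772  0.55948929]
{'t': 0.1, 'q': array([ 9.98471872e-01,  5.28355322e-01,  1.43380324e+00, -9.75451487e-06,
        1.18139159e+00, -1.78480935e-01]), 'qd': array([-2.08228705e-04, -3.33247036e-04, -1.94895653e-03, -1.98093995e-06,
       -5.16195857e-04, -3.12955716e-04]), 'tau': array([-3.48156809e-04, -4.43303490e+01, -1.78585285e+01, -2.04801108e-04,
        3.83257153e-03,  9.51451984e-08]), 'tcp_pos': array([0.23951771, 0.5767252 , 0.30303307]), 'tool_rot': array([ 1.95649600e-01,  9.80673379e-01, -9.12244920e-04, -3.54660270e-04]), 'force': array([ 0.89406081, -0.17196403,  0.21363881]), 'ft_torque': array([-0.01135997, -0.0049047 ,  0.01121728]), 'finger_gap': 0.9987461655000086} 0.0726
```

View pics/top0.png

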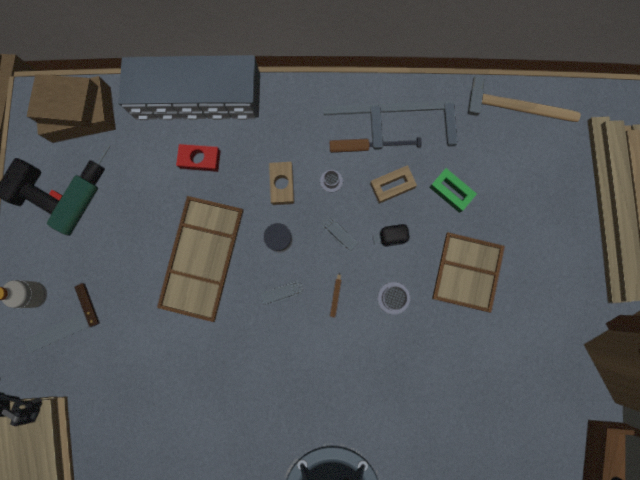

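View pics/side0.png

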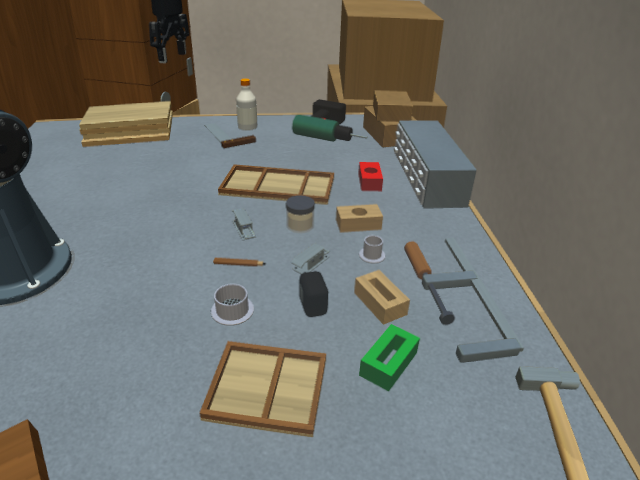

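```bash
cat > h.py <<'E'
from station import manip, cams, order
import cv2, numpy as np
from scipy.optimize import minimize
def cam(n):
    m=cams.camera_model(n); f=240/np.tan(np.radians(m["vfov"]/2))
    return cv2.Rodrigues(np.array(m["rvec"],float))[0],np.array(m["tvec"],float),f,m["cx"],m["cy"],m["k1"]
def proj(n,P):
    R,t,f,cx,cy,k=cam(n); c=np.atleast_2d(P)@R.T+t; s=c[:,:2]/c[:,2:]
    s=s*(1+k*(s**2).sum(1,keepdims=True)); return s*f+[cx,cy]
def unproj(n,uv,z):
    R,t,f,cx,cy,k=cam(n); d=(np.array(uv,float)-[cx,cy])/f; s=d.copy()
    for _ in range(20): s=d/(1+k*(s@s))
    o=-R.T@t; r=R.T@np.r_[s,1]; return o+r*(z-o[2])/r[2]
def box(a,b,z0,z1,x0=0): return [[x0+sx*a/2,sy*b/2,z] for sx in(-1,1) for sy in(-1,1) for z in(z0,z1)]
def cyl(d,z0,z1): return [[d/2*np.cos(a),d/2*np.sin(a),z] for a in np.linspace(0,2*np.pi,24,endpoint=False) for z in(z0,z1)]
M={"block":box(90,50,0,34),"latch":box(76,30,0,3)+box(50,24,0,30)+box(91,16,10,14,0),
 "large_vent":cyl(72,0,3)+cyl(54,0,36),"small_vent":cyl(52,0,3)+cyl(36,0,36),"jar":cyl(60,0,58),"tape":box(60,40,0,58),
 "tray_three":box(260,132,0,17),"tray_two":box(152,132,0,17)}
def model(k,p,z=0):
    q=np.array(M[k],float)/1000; c,s=np.cos(p[2]),np.sin(p[2])
    return np.c_[q[:,0]*c-q[:,1]*s+p[0],q[:,0]*s+q[:,1]*c+p[1],q[:,2]+z]
S=8
def hullmask(uv):
    # antialiased
    m=np.zeros((480,640),np.uint8); h=cv2.convexHull(np.float32(uv))
    cv2.fillConvexPoly(m,np.int32(np.round(h*256)),255,cv2.LINE_AA,8); return m/255.
def fit(masks,k,p0,z=0):
    """masks {cam:bool}; returns pose x,y,yaw and IoU"""
    H={n:hullmask(np.argwhere(m)[:,::-1]) for n,m in masks.items()}
    def cost(p):
        e=0
        for n,h in H.items():
            g=hullmask(proj(n,model(k,p,z))); e+=1-np.minimum(g,h).sum()/np.maximum(g,h).sum()
        return e/len(H)
    best=None
    for y in ([p0[2]] if len(p0)>2 else np.radians(np.arange(-90,90,30))):
        p=np.r_[p0[:2],y]
        r=minimize(cost,p,method="Nelder-Mead",options=dict(initial_simplex=p+np.array([[0,0,0],[.01,0,0],[0,.01,0],[0,0,.3]]),xatol=1e-4,fatol=1e-4))
        if best is None or r.fun<best.fun: best=r
    return best.x,1-best.fun
E
python3 - <<'E'
from h import *
im={n:cams.snapshot(n) for n in("top","side")}
for lab,k,h in [("slot_block","block",.034),("hole_block","block",.034),("latch_1","latch",.015),("large_vent","large_vent",.02),("small_vent","small_vent",.02),("screw_jar","jar",.03),("tape_measure","tape",.03),("tray_three","tray_three",.01),("tray_two","tray_two",.01)]:
    D={n:[d for d in cams.regions_of(lab,n) if d["score"]>.2] for n in im}
    for d in D["top"]:
        m=d["pixels"]; c=np.argwhere(m).mean(0)[::-1]; w=unproj("top",c,h)
        p,i=fit({"top":m},k,w[:2])
        # matching side detection
        u=proj("side",np.r_[p[:2],h])[0]; best=[e for e in D["side"] if np.hypot(*(np.argwhere(e["pixels"]).mean(0)[::-1]-u))<25]
        s=""
        if best:
            q,j=fit({"side":best[0]["pixels"]},k,p); b,l=fit({"top":m,"side":best[0]["pixels"]},k,p)
            s=f"side {np.round(q[:2]*1e3)} {np.degrees(q[2]):.0f} {j:.2f}  both {np.round(b[:2]*1e3)} {np.degrees(b[2]):.1f} {l:.2f}"
        print(lab,round(d["score"],2),np.round(c),"top",np.round(p[:2]*1e3),f"{np.degrees(p[2]):.1f} {i:.2f}",s)
t=im["top"][210:320,250:360]; s=im["side"][195:285,210:350]
cv2.imwrite("pics/z1.png",np.vstack([cv2.resize(t,(560,400)),cv2.resize(s,(560,200*1))])[:,:,::-1])
E
```

```text
slot_block 0.75 [393. 184.] top [ 681. -127.] 115.6 0.94 side [ 681. -131.] 113 0.97  both [ 681. -129.] 113.4 0.94
slot_block 0.73 [468. 272.] top [ 503. -329.] -14.5 0.28 
slot_block 0.72 [200. 259.] top [438. 349.] -20.6 0.16 Traceback (most recent call last):
  File "<stdin>", line 12, in <module>
  File "h.py", line 38, in fit
    r=minimize(cost,p,method="Nelder-Mead",options=dict(initial_simplex=p+np.array([[0,0,0],[.01,0,0],[0,.01,0],[0,0,.3]]),xatol=1e-4,fatol=1e-4))
    res = _minimize_neldermead(fun, x0, args, callback, bounds=bounds,
                               **options)
    fxr = func(xr)
    fx = function(np.copy(x), *(wrapper_args + args))
  File "h.py", line 33, in cost
    g=hullmask(proj(n,model(k,p,z))); e+=1-np.minimum(g,h).sum()/np.maximum(g,h).sum()
               ~~~~^^^^^^^^^^^^^^^^
  File "h.py", line 8, in proj
    R,t,f,cx,cy,k=cam(n); c=np.atleast_2d(P)@R.T+t; s=c[:,:2]/c[:,2:]
                  ~~~^^^
  File "h.py", line 5, in cam
    m=cams.camera_model(n); f=240/np.tan(np.radians(m["vfov"]/2))
ValueError: time passes only in moves, steps and waits
```

```bash
sed -i 's/^def cam(n)/import functools\n@functools.cache\ndef cam(n)/' h.py
cat > look.py <<'E'
from h import *
import sys
HT={"block":.034,"latch":.015,"large_vent":.02,"small_vent":.02,"jar":.03,"tape":.03,"tray_three":.01,"tray_two":.01}
def locate(lab,k,z=0):
    h=HT[k]+z
    D={n:[d for d in cams.regions_of(lab,n) if d["score"]>.2] for n in("top","side")}
    for d in D["top"]:
        m=d["pixels"]; c=np.argwhere(m).mean(0)[::-1]; w=unproj("top",c,h)
        p,i=fit({"top":m},k,w[:2],z)
        if i<.6: continue
        u=proj("side",np.r_[p[:2],h])[0]; best=[e for e in D["side"] if np.hypot(*(np.argwhere(e["pixels"]).mean(0)[::-1]-u))<25]
        s=""
        if best:
            q,j=fit({"side":best[0]["pixels"]},k,p,z); b,l=fit({"top":m,"side":best[0]["pixels"]},k,p,z)
            s=f"side {np.round(q[:2]*1e3)} {np.degrees(q[2]):.0f} {j:.2f}  both {np.round(b[:2]*1e3)} {np.degrees(b[2]):.1f} {l:.2f}"
        print(lab,round(d["score"],2),np.round(c),"top",np.round(p[:2]*1e3),f"{np.degrees(p[2]):.1f} {i:.2f}",s,flush=True)
E
python3 - <<'E'
from look import *
im={n:cams.snapshot(n) for n in("top","side")}
t=im["top"][210:320,250:360]; s=im["side"][195:285,210:350]
cv2.imwrite("pics/z1.png",np.vstack([cv2.resize(t,(400,400)),cv2.resize(s,(400,200))])[:,:,::-1])
for lab,k in [("slot_block","block"),("hole_block","block"),("latch_1","latch"),("large_vent","large_vent"),("small_vent","small_vent"),("screw_jar","jar"),("tape_measure","tape"),("tray_three","tray_three"),("tray_two","tray_two")]: locate(lab,k)
print(manip.sense()["t"])
E
```

```text
slot_block 0.91 [392. 184.] top [ 680. -127.] -65.5 0.97 side [ 681. -131.] -65 0.96  both [ 681. -128.] -65.4 0.94
slot_block 0.89 [452. 190.] top [ 668. -261.] -131.2 0.96 side [ 668. -264.] -129 0.97  both [ 669. -262.] -130.2 0.94
hole_block 0.86 [198. 158.] top [739. 315.] -93.2 0.97 side [738. 314.] -96 0.91  both [738. 315.] -94.1 0.93
hole_block 0.82 [282. 183.] top [680. 122.] 4.7 0.95 side [680. 120.] 1 0.94  both [680. 122.] 4.1 0.94
hole_block 0.68 [393. 298.] top [ 432. -124.] 25.9 0.65 
latch_1 0.55 [339. 233.] top [570.  -8.] -132.8 0.95 side [567. -13.] -135 0.90  both [568. -10.] -132.7 0.91
large_vent 0.65 [393. 299.] top [ 426. -128.] -86.4 0.91 
small_vent 0.93 [332. 180.] top [691.  10.] -81.7 0.94 side [690.   8.] -89 0.93  both [690.   9.] -74.0 0.93
screw_jar 0.88 [278. 237.] top [555. 124.] -91.5 0.90 
screw_jar 0.64 [281. 183.] top [675. 121.] -87.7 0.67 
tape_measure 0.85 [392. 235.] top [ 562. -124.] -73.9 0.84 side [ 564. -124.] -88 0.80  both [ 564. -124.] -87.5 0.81
tray_three 0.68 [200. 258.] top [510. 303.] -12.9 0.98 side [511. 300.] -13 0.97  both [511. 302.] -13.0 0.97
tray_two 0.83 [468. 272.] top [ 485. -296.] -12.4 0.97 side [ 486. -299.] -12 0.98  both [ 486. -298.] -12.5 0.97
1.3
```

View pics/z1.png

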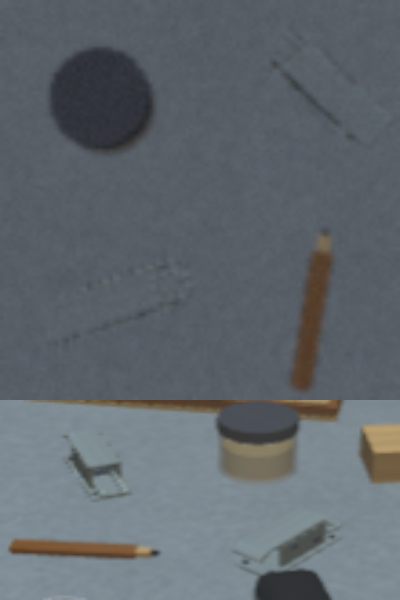

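```bash
cat > plan.py <<'E'
from h import *
from scipy.spatial.transform import Rotation as Ro
def plan(x,y,z,J=None):
    """target TCP mm, jaw direction deg -> remaining rot (deg, tool axes) and shift (mm, tool axes AFTER the rot)"""
    s=manip.sense(); R=Ro.from_quat(s["tool_rot"]); p=s["tcp_pos"]*1e3
    yv=R.as_matrix()[:,1]; j=np.degrees(np.arctan2(yv[1],yv[0])); J=j if J is None else J
    T=Ro.from_matrix(np.c_[[-np.sin(np.radians(J)),np.cos(np.radians(J)),0],[np.cos(np.radians(J)),np.sin(np.radians(J)),0],[0,0,-1]])
    print("t %.1f"%s["t"],"tcp",np.round(p,1),"J %.1f"%j,"gap %.3f"%s["finger_gap"],"F",np.round(s["force"],1),"q6 %.2f"%s["q"][5])
    print(" rot",np.round(np.degrees((R.inv()*T).as_rotvec()),1)," shift",np.round(T.inv().apply(np.r_[x,y,z]-p),1))
E
python3 - <<'E'
from look import *
from plan import *
cams.snapshot("side"); 
for d in cams.regions_of("latch_1","side"):
    c=np.argwhere(d["pixels"]).mean(0)[::-1]; print(round(d["score"],2),c,d["rect"])
    if d["score"]>.2:
        p,i=fit({"side":d["pixels"]},"latch",unproj("side",c,.015)[:2]); print(np.round(p[:2]*1e3),np.degrees(p[2]),i)
print([(d["score"],d["at"]) for d in cams.spot_point("latch_1","side")])
print(unproj("top",[283,294],.012))
plan(681,-129,180,24.6)
E
```

```text
0.84 [243.55424528 224.76886792] [233.9, 210.7, 256.0, 241.3]
[437. 116.] 104.0502756841781 0.9033010070869079
0.81 [309.17790531 259.1492109 ] [291.8, 246.1, 329.2, 274.1]
[566. -15.] 47.548068880146396 0.8888003453199189
0.43 [358.47577093 218.18325991] [338.9, 204.5, 384.4, 232.0]
[680. 115.] -2.8346260451337013 0.657916388884372
[(0.83, [244.5, 228.8]), (0.56, [311.0, 260.7])]
[0.43223767 0.1142474  0.012     ]
t 1.4 tcp [239.8 577.2 303.9] J 67.4 gap 1.000 F [-0.1 -0.2  0.3] q6 -0.18
 rot [-0.   0.  42.8]  shift [-825.7  107.2  123.9]
```

>>> drive_tool(linear=[[0, 0, 0], [0, 0, 0], [0, 0, 0], [0, 0, 0], [0, 0, 0], [0, 0, 0], [0, 0, 0]], rot=[[0, 0, 6.1], [0, 0, 6.1], [0, 0, 6.1], [0, 0, 6.1], [0, 0, 6.1], [0, 0, 6.1], [0, 0, 6.1]], hand=[85, 85, 85, 85, 85, 85, 85])

```text
t: 2.03
tcp_pos: [0.2398, 0.5771, 0.3039]
tool_rot: [0.554, 0.833, 0.0, 0.0]
force: [-0.5, -0.4, -0.2]
finger_gap: 0.998
```

>>> drive_tool(linear=[[-40, 5, 6], [-40, 5, 6], [-40, 5, 6], [-40, 5, 6], [-40, 5, 6], [-40, 5, 6], [-40, 5, 6], [-40, 5, 6], [-40, 5, 6], [-40, 5, 6], [-40, 5, 6], [-40, 5, 6], [-40, 5, 6], [-40, 5, 6], [-40, 5, 6], [-40, 5, 6], [-40, 5, 6], [-40, 5, 6], [-40, 5, 6], [-40, 5, 6]], rot=[[0, 0, 0], [0, 0, 0], [0, 0, 0], [0, 0, 0], [0, 0, 0], [0, 0, 0], [0, 0, 0], [0, 0, 0], [0, 0, 0], [0, 0, 0], [0, 0, 0], [0, 0, 0], [0, 0, 0], [0, 0, 0], [0, 0, 0], [0, 0, 0], [0, 0, 0], [0, 0, 0], [0, 0, 0], [0, 0, 0]], hand=[85, 85, 85, 85, 85, 85, 85, 85, 85, 85, 85, 85, 85, 85, 85, 85, 85, 85, 85, 85])

```text
t: 3.7
tcp_pos: [0.653, -0.1283, 0.1818]
tool_rot: [0.55, 0.835, 0.01, 0.003]
force: [0.8, 0.8, -0.2]
finger_gap: 0.996
```

```bash
python3 -c "
from plan import *
plan(681,-129,86,24.6)"
```

```text
t 3.7 tcp [ 653.  -128.3  181.8] J 23.3 gap 0.996 F [ 0.8  0.8 -0.2] q6 -0.79
 rot [ 1.2 -0.4 -1.3]  shift [-12.3  25.2  95.8]
```

>>> drive_tool(linear=[[0, 0, 0], [-6, 13, 20], [-6, 12, 20], [0, 0, 28], [0, 0, 20], [0, 0, 8], [0, 0, 0]], rot=[[1.2, -0.4, -1.3], [0, 0, 0], [0, 0, 0], [0, 0, 0], [0, 0, 0], [0, 0, 0], [0, 0, 0]], hand=[85, 85, 85, 85, 85, 85, 85])

```text
t: 4.28
tcp_pos: [0.6899, -0.1438, 0.0826]
tool_rot: [0.545, 0.838, -0.001, 0.007]
force: [-0.0, 0.9, -0.5]
finger_gap: 0.997
```

```bash
python3 -c "
from plan import *
plan(681,-129,86,24.6)
im=cams.snapshot('side'); cv2.imwrite('pics/s2.png',cv2.resize(im[120:420,230:530],(600,600))[:,:,::-1])"
```

```text
t 4.3 tcp [ 689.9 -143.8   82.6] J 24.0 gap 0.997 F [-0.   0.9 -0.5] q6 -0.78
 rot [ 0.4  0.8 -0.6]  shift [17.1 -1.9 -3.4]
```

View pics/s2.png

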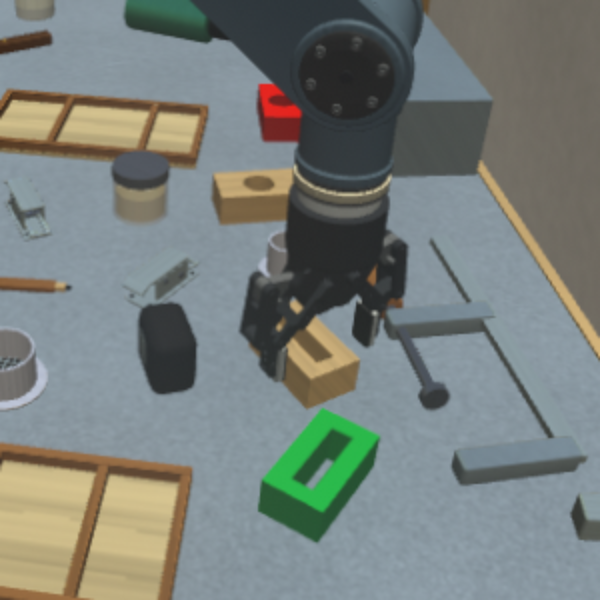

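>>> drive_tool(linear=[[8, -1, -2], [8, -1, -1], [0, 0, 0], [0, 0, 0], [0, 0, 0], [0, 0, 0], [0, 0, 0], [0, 0, 0]], rot=[[0.4, 0.8, -0.6], [0, 0, 0], [0, 0, 0], [0, 0, 0], [0, 0, 0], [0, 0, 0], [0, 0, 0], [0, 0, 0]], hand=[85, 85, 85, 30, 30, 30, 30, 30], force=60)

```text
t: 5.0
tcp_pos: [0.6837, -0.1282, 0.0957]
tool_rot: [0.539, 0.842, 0.001, 0.005]
force: [0.1, -1.1, -0.7]
finger_gap: 0.565
```

```bash
python3 -c "
from plan import *
plan(681,-129,86,24.6)"
```

```text
t 5.0 tcp [ 683.7 -128.2   95.7] J 24.7 gap 0.565 F [ 0.1 -1.1 -0.7] q6 -0.78
 rot [0.4 0.4 0.1]  shift [ 0.4 -2.8  9.7]
```

>>> drive_tool(linear=[[0, 0, 0], [0, 0, 0], [0, 0, 3], [0, 0, 3], [0, 0, 3], [0, 0, 0], [0, 0, 0]], rot=[[0, 0, 0], [0, 0, 0], [0, 0, 0], [0, 0, 0], [0, 0, 0], [0, 0, 0], [0, 0, 0]], hand=[70, 70, 70, 70, 70, 70, 70])

```text
t: 5.58
tcp_pos: [0.6837, -0.1288, 0.0849]
tool_rot: [0.54, 0.842, 0.001, 0.005]
force: [-0.1, 0.0, 0.3]
finger_gap: 0.82
```

```bash
python3 -c "
from plan import *
plan(681,-129,86,24.6)"
```

```text
t 5.6 tcp [ 683.7 -128.8   84.9] J 24.7 gap 0.820 F [-0.1  0.   0.3] q6 -0.78
 rot [0.4 0.4 0.1]  shift [ 1.  -2.6 -1.1]
```

Good. Close, then lift.

>>> drive_tool(linear=[[0, 0, 0], [0, 0, 0], [0, 0, 0], [0, 0, 0], [0, 0, 0]], rot=[[0, 0, 0], [0, 0, 0], [0, 0, 0], [0, 0, 0], [0, 0, 0]], hand=[30, 30, 30, 30, 30], force=60)

```text
t: 6.0
tcp_pos: [0.6838, -0.1289, 0.085]
tool_rot: [0.54, 0.842, 0.001, 0.005]
force: [-0.4, -0.2, -1.1]
finger_gap: 0.57
```

>>> drive_tool(linear=[[0, 0, -15], [0, 0, -25], [0, 0, -30], [0, 0, 0], [0, 0, 0], [0, 0, 0], [0, 0, 0], [0, 0, 0], [0, 0, 0]], rot=[[0, 0, 0], [0, 0, 0], [0, 0, 6], [0, 0, 6], [0, 0, 6], [0, 0, 6], [0, 0, 6], [0, 0, 6], [0, 0, 0]], hand=[30, 30, 30, 30, 30, 30, 30, 30, 30])

```text
t: 6.75
tcp_pos: [0.6831, -0.1284, 0.1664]
tool_rot: [0.783, 0.622, 0.003, 0.005]
force: [-1.1, -1.0, -1.6]
finger_gap: 0.572
```

```bash
python3 -c "
from plan import *
plan(428,321,170,-13)"
```

```text
t 6.8 tcp [ 683.1 -128.4  166.4] J -13.0 gap 0.572 F [-1.1 -1.  -1.6] q6 -0.12
 rot [ 0.7  0.1 -0. ]  shift [ 380.5 -349.6   -3.6]
```

>>> drive_tool(linear=[[15, -14, 0], [28, -26, 0], [28, -26, 0], [28, -26, 0], [28, -26, 0], [28, -26, 0], [28, -26, 0], [28, -26, 0], [28, -26, 0], [28, -26, 0], [28, -26, 0], [28, -26, 0], [28, -26, 0], [15, -14, 0], [5, -5, 0], [0, 0, 0], [0, 0, 0]], rot=[[0, 0, 0], [0, 0, 0], [0, 0, 0], [0, 0, 0], [0, 0, 0], [0, 0, 0], [0, 0, 0], [0, 0, 0], [0, 0, 0], [0, 0, 0], [0, 0, 0], [0, 0, 0], [0, 0, 0], [0, 0, 0], [0, 0, 0], [0, 0, 0], [0, 0, 0]], hand=[30, 30, 30, 30, 30, 30, 30, 30, 30, 30, 30, 30, 30, 30, 30, 30, 30])

```text
t: 8.17
tcp_pos: [0.4185, 0.3208, 0.1686]
tool_rot: [0.769, 0.639, 0.013, 0.016]
force: [0.4, -1.1, -0.9]
finger_gap: 0.571
```

```bash
python3 -c "
from plan import *
plan(428,321,91,-13)"
```

```text
t 8.2 tcp [418.5 320.8 168.6] J -10.6 gap 0.571 F [ 0.4 -1.1 -0.9] q6 0.67
 rot [ 2.3 -0.   2.4]  shift [ 2.3  9.2 77.6]
```

>>> drive_tool(linear=[[1, 4, 0], [1, 5, 10], [0, 0, 20], [0, 0, 20], [0, 0, 15], [0, 0, 5], [0, 0, 0], [0, 0, 0]], rot=[[1.2, 0, 1.2], [1.1, 0, 1.2], [0, 0, 0], [0, 0, 0], [0, 0, 0], [0, 0, 0], [0, 0, 0], [0, 0, 0]], hand=[30, 30, 30, 30, 30, 30, 30, 30])

```text
t: 8.83
tcp_pos: [0.4371, 0.3127, 0.0955]
tool_rot: [0.787, 0.617, 0.0, -0.001]
force: [-3.2, 2.5, 0.5]
finger_gap: 0.572
```

```bash
python3 -c "
from plan import *
plan(428,321,91,-13)
im=cams.snapshot('side'); cv2.imwrite('pics/s3.png',cv2.resize(im[100:250,200:400],(640,480))[:,:,::-1])"
```

```text
t 8.8 tcp [437.1 312.7  95.5] J -13.8 gap 0.572 F [-3.2  2.5  0.5] q6 0.65
 rot [-0.1 -0.1 -0.8]  shift [  6.  -10.8   4.5]
```

View pics/s3.png

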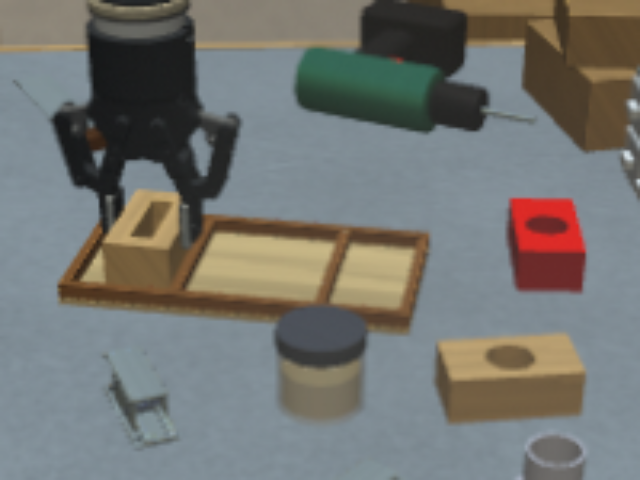

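>>> drive_tool(linear=[[0, 0, -12], [0, 0, 0], [2, -3, 0], [2, -3, 0], [1, -3, 0], [0, 0, 0], [0, 0, 0], [0, 0, 0]], rot=[[0, 0, 0], [0, 0, 0], [0, 0, 0], [0, 0, -0.7], [0, 0, 0], [0, 0, 0], [0, 0, 0], [0, 0, 0]], hand=[30, 30, 30, 30, 30, 30, 30, 30])

```text
t: 9.55
tcp_pos: [0.4331, 0.3204, 0.1103]
tool_rot: [0.783, 0.622, 0.005, 0.001]
force: [0.5, 0.3, -0.6]
finger_gap: 0.573
```

```bash
python3 -c "
from plan import *
plan(428,321,91,-13)"
```

```text
t 9.6 tcp [433.1 320.4 110.3] J -13.0 gap 0.573 F [ 0.5  0.3 -0.6] q6 0.66
 rot [ 0.5 -0.4 -0. ]  shift [-0.5 -5.1 19.3]
```

>>> drive_tool(linear=[[0, -2, 0], [0, -2, 5], [0, -1, 5], [0, 0, 4], [0, 0, 3], [0, 0, 0], [0, 0, 0]], rot=[[0.3, -0.2, 0], [0, 0, 0], [0, 0, 0], [0, 0, 0], [0, 0, 0], [0, 0, 0], [0, 0, 0]], hand=[30, 30, 30, 30, 30, 30, 30])

```text
t: 10.13
tcp_pos: [0.4273, 0.3215, 0.0904]
tool_rot: [0.783, 0.622, 0.001, 0.0]
force: [0.4, 0.5, -0.6]
finger_gap: 0.571
```

```bash
python3 -c "
from plan import *
plan(428,321,91,-13)"
```

```text
t 10.1 tcp [427.3 321.5  90.4] J -13.0 gap 0.571 F [ 0.4  0.5 -0.6] q6 0.66
 rot [ 0.1 -0.1 -0. ]  shift [-0.3  0.8 -0.6]
```

>>> drive_tool(linear=[[0, 0, 0], [0, 0, 0], [0, 0, 0], [0, 0, -15], [0, 0, -30], [0, 0, -30], [0, 0, -10], [0, 0, 0], [0, 0, 0]], rot=[[0, 0, 0], [0, 0, 0], [0, 0, 0], [0, 0, 0], [0, 0, 0], [0, 0, 0], [0, 0, 0], [0, 0, 0], [0, 0, 0]], hand=[58, 58, 58, 58, 58, 85, 85, 85, 85])

```text
t: 10.88
tcp_pos: [0.4277, 0.3212, 0.179]
tool_rot: [0.783, 0.622, 0.001, 0.0]
force: [0.1, 0.7, 0.4]
finger_gap: 0.992
```

```bash
python3 -c "
from plan import *
plan(426,-130,150,-13)"
```

```text
t 10.9 tcp [427.7 321.2 179. ] J -13.1 gap 0.992 F [0.1 0.7 0.4] q6 0.66
 rot [ 0.1 -0.1 -0.1]  shift [-440.    99.8   29. ]
```

>>> drive_tool(linear=[[-20, 4, 2], [-36, 8, 3], [-36, 8, 3], [-36, 8, 3], [-36, 8, 3], [-36, 8, 3], [-36, 8, 3], [-36, 8, 3], [-36, 8, 3], [-36, 8, 3], [-36, 8, 3], [-25, 6, 0], [-15, 4, 0], [-8, 2, 0], [-3, 1, 0], [0, 0, 0], [0, 0, 0]], rot=[[0, 0, 0], [0, 0, 0], [0, 0, 0], [0, 0, 0], [0, 0, 0], [0, 0, 0], [0, 0, 0], [0, 0, 0], [0, 0, 0], [0, 0, 0], [0, 0, 0], [0, 0, 0], [0, 0, 0], [0, 0, 0], [0, 0, 0], [0, 0, 0], [0, 0, 0]], hand=[85, 85, 85, 85, 85, 85, 85, 85, 85, 85, 85, 85, 85, 85, 85, 85, 85])

```text
t: 12.3
tcp_pos: [0.4246, -0.1374, 0.1311]
tool_rot: [0.782, 0.624, 0.001, -0.006]
force: [-0.4, -0.3, 0.3]
finger_gap: 0.996
```

```bash
python3 -c "
from plan import *
plan(426,-130,86,-13)
im=cams.snapshot('top'); cv2.imwrite('pics/t4.png',cv2.resize(im[140:340,140:440],(750,500))[:,:,::-1])
print([(d['score'],d['at'],unproj('top',d['at'],0)[:2]) for d in cams.spot_point('large_vent','top')])
cams.snapshot('side')
print([(d['score'],d['at'],unproj('side',d['at'],0)[:2]) for d in cams.spot_point('large_vent','side')])"
```

```text
t 12.3 tcp [ 424.6 -137.4  131.1] J -12.9 gap 0.996 F [-0.4 -0.3  0.3] q6 -0.35
 rot [-0.4 -0.5  0.1]  shift [ 7.5 -0.3 45.1]
[]
[(0.79, [232.7, 311.1], array([ 0.42927876, -0.13510979]))]
```

View pics/t4.png

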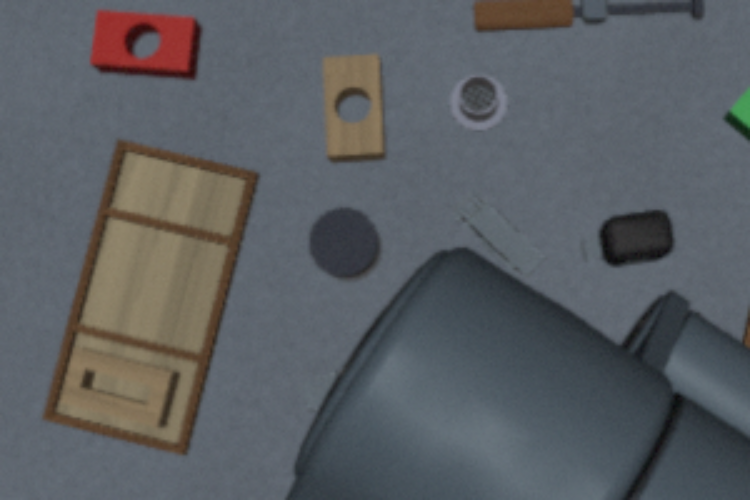

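>>> drive_tool(linear=[[3, 0, 0], [3, 1, 12], [1, 0, 14], [0, 0, 10], [0, 0, 6], [0, 0, 2], [0, 0, 0], [0, 0, 0], [0, 0, 0], [0, 0, 0], [0, 0, 0], [0, 0, 0]], rot=[[-0.4, -0.5, 0], [0, 0, 0], [0, 0, 0], [0, 0, 0], [0, 0, 0], [0, 0, 0], [0, 0, 0], [0, 0, 0], [0, 0, 0], [0, 0, 0], [0, 0, 0], [0, 0, 0]], hand=[85, 85, 85, 85, 85, 85, 85, 85, 40, 40, 40, 40], force=40)

```text
t: 13.5
tcp_pos: [0.4289, -0.1247, 0.0896]
tool_rot: [0.779, 0.627, 0.001, 0.004]
force: [-0.4, -0.1, -0.2]
finger_gap: 0.61
```

```bash
python3 -c "
from plan import *
plan(427,-131,86,-13)"
```

```text
t 13.5 tcp [ 428.9 -124.7   89.6] J -12.3 gap 0.610 F [-0.4 -0.1 -0.2] q6 -0.32
 rot [0.5 0.2 0.7]  shift [-6.6 -0.5  3.6]
```

>>> drive_tool(linear=[[0, 0, 0], [0, 0, -10], [0, 0, -20], [0, 0, -20], [0, 0, -15], [0, 0, -5], [0, 0, 0], [0, 0, 0]], rot=[[0, 0, 0], [0, 0, 0], [0, 0, 0], [0, 0, 0], [0, 0, 0], [0, 0, 0], [0, 0, 0], [0, 0, 0]], hand=[40, 40, 40, 40, 40, 40, 40, 40])

```text
t: 14.17
tcp_pos: [0.428, -0.1249, 0.1622]
tool_rot: [0.779, 0.627, 0.001, 0.004]
force: [0.1, -0.0, -0.4]
finger_gap: 0.612
```

```bash
python3 -c "
from plan import *
plan(521,300,165,-13)"
```

```text
t 14.2 tcp [ 428.  -124.9  162.2] J -12.4 gap 0.612 F [ 0.1 -0.  -0.4] q6 -0.32
 rot [0.4 0.2 0.6]  shift [434.9  -4.9  -2.8]
```

>>> drive_tool(linear=[[20, 0, 0], [36, 0, 0], [36, 0, 0], [36, 0, 0], [36, 0, 0], [36, 0, 0], [36, 0, 0], [36, 0, 0], [36, 0, 0], [36, 0, 0], [36, 0, 0], [25, 0, 0], [15, 0, 0], [8, 0, 0], [2, 0, 0], [0, 0, 0], [0, 0, 0], [0, 0, 0]], rot=[[0.4, 0.2, 0.6], [0, 0, 0], [0, 0, 0], [0, 0, 0], [0, 0, 0], [0, 0, 0], [0, 0, 0], [0, 0, 0], [0, 0, 0], [0, 0, 0], [0, 0, 0], [0, 0, 0], [0, 0, 0], [0, 0, 0], [0, 0, 0], [0, 0, 0], [0, 0, 0], [0, 0, 0]], hand=[40, 40, 40, 40, 40, 40, 40, 40, 40, 40, 40, 40, 40, 40, 40, 40, 40, 40])

```text
t: 15.67
tcp_pos: [0.5258, 0.3094, 0.1393]
tool_rot: [0.785, 0.619, -0.012, -0.006]
force: [-0.5, -0.2, -0.4]
finger_gap: 0.61
```

```bash
python3 -c "
from plan import *
plan(520,304,95,-13)"
```

```text
t 15.7 tcp [525.8 309.4 139.3] J -13.5 gap 0.610 F [-0.5 -0.2 -0.4] q6 0.58
 rot [-1.4  0.7 -0.5]  shift [-6.5 -4.4 44.3]
```

>>> drive_tool(linear=[[-2, -1, 0], [-2, -2, 4], [-2, -1, 8], [0, 0, 8], [0, 0, 5], [0, 0, 0], [0, 0, 0], [0, 0, 0]], rot=[[-0.7, 0.4, -0.3], [-0.6, 0.3, -0.2], [0, 0, 0], [0, 0, 0], [0, 0, 0], [0, 0, 0], [0, 0, 0], [0, 0, 0]], hand=[40, 40, 40, 40, 40, 40, 40, 40])

```text
t: 16.33
tcp_pos: [0.52, 0.2978, 0.1123]
tool_rot: [0.785, 0.62, -0.001, -0.001]
force: [0.9, 0.4, -0.3]
finger_gap: 0.615
```

```bash
python3 -c "
from plan import *
plan(520,304,95,-13)"
```

```text
t 16.3 tcp [520.  297.8 112.3] J -13.4 gap 0.615 F [ 0.9  0.4 -0.3] q6 0.57
 rot [-0.1  0.  -0.4]  shift [ 6.  -1.4 17.3]
```

>>> drive_tool(linear=[[2, 0, 0], [2, 0, 3], [1, 0, 5], [0, 0, 5], [0, 0, 3], [0, 0, 1], [0, 0, 0], [0, 0, 0]], rot=[[0, 0, -0.4], [0, 0, 0], [0, 0, 0], [0, 0, 0], [0, 0, 0], [0, 0, 0], [0, 0, 0], [0, 0, 0]], hand=[40, 40, 40, 40, 40, 40, 40, 40])

```text
t: 17.0
tcp_pos: [0.5224, 0.3044, 0.0944]
tool_rot: [0.782, 0.623, 0.001, 0.0]
force: [-0.2, -0.1, 1.0]
finger_gap: 0.614
```

```bash
python3 -c "
from plan import *
plan(520,304,95,-13)
im=cams.snapshot('side'); cv2.imwrite('pics/s5.png',cv2.resize(im[120:220,200:350],(750,500))[:,:,::-1])"
```

```text
t 17.0 tcp [522.4 304.4  94.4] J -12.9 gap 0.614 F [-0.2 -0.1  1. ] q6 0.57
 rot [ 0.1 -0.1  0.1]  shift [-0.9 -2.3 -0.6]
```

View pics/s5.png

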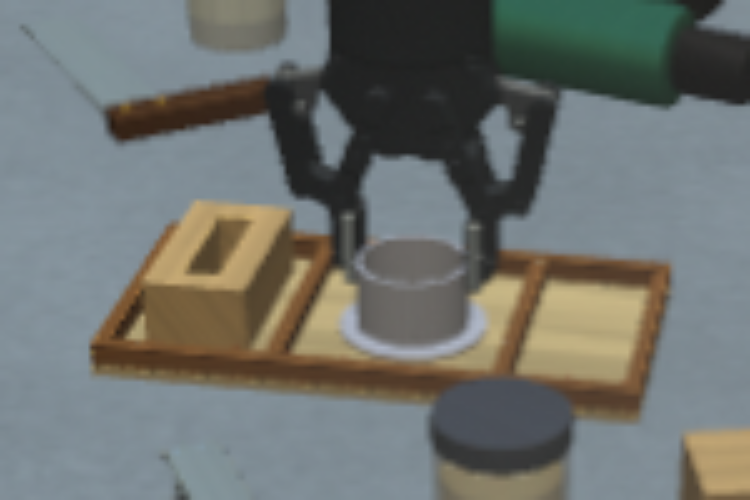

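>>> drive_tool(linear=[[0, 0, 0], [0, 0, 0], [0, 0, 0], [0, 0, -10], [0, 0, -25], [0, 0, -25], [0, 0, -10], [0, 0, 0], [0, 0, 0]], rot=[[0, 0, 0], [0, 0, 0], [0, 0, 0], [0, 0, 0], [0, 0, -5], [0, 0, -6], [0, 0, -6], [0, 0, -6], [0, 0, -4]], hand=[63, 63, 63, 63, 63, 63, 63, 63, 63])

```text
t: 17.8
tcp_pos: [0.5222, 0.304, 0.1706]
tool_rot: [0.607, 0.795, 0.001, 0.0]
force: [-0.1, -0.4, -0.6]
finger_gap: 0.739
```

```bash
python3 - <<'E'
from plan import *
from look import *
ts=cams.snapshot("top"); ss=cams.snapshot("side")
for n in ("top","side"):
  for d in cams.regions_of("latch_1",n):
    if d["score"]<.2: continue
    c=np.argwhere(d["pixels"]).mean(0)[::-1]; p,i=fit({n:d["pixels"]},"latch",unproj(n,c,.015)[:2]); print(n,round(d["score"],2),c.round(),np.round(p[:2]*1e3),np.degrees(p[2]).round(1),i.round(2))
  print(n,[(d["score"],unproj(n,d["at"],0)[:2].round(3)) for d in cams.spot_point("latch_1",n)])
plan(435,115,150,14)
E
```

```text
top 0.96 [340. 234.] [570.  -8.] 46.8 0.92
top 0.71 [282. 293.] [435. 117.] -71.1 0.94
top [(0.69, array([ 0.569, -0.01 ])), (0.68, array([0.437, 0.119]))]
side 0.92 [310. 259.] [567. -13.] 45.3 0.89
side 0.72 [243. 224.] [437. 119.] 103.3 0.89
side [(0.77, array([ 0.566, -0.012])), (0.71, array([0.437, 0.097]))]
t 18.1 tcp [521.5 303.7 168.4] J 15.0 gap 0.740 F [-0.3  0.1  1.2] q6 0.08
 rot [-0.1 -0.   1. ]  shift [-162.2 -129.5   18.4]
```

>>> drive_tool(linear=[[-10, -8, 0], [-25, -22, 0], [-30, -25, 0], [-30, -25, 0], [-30, -25, 0], [-20, -17, 0], [-10, -8, 0], [-4, -3, 0], [0, 0, 0], [0, 0, 0], [0, 0, 0]], rot=[[0, 0, -2], [0, 0, 0], [0, 0, 0], [0, 0, 0], [0, 0, 0], [0, 0, 0], [0, 0, 0], [0, 0, 0], [0, 0, 0], [0, 0, 0], [0, 0, 0]], hand=[60, 60, 60, 60, 60, 60, 60, 60, 60, 60, 60])

```text
t: 19.02
tcp_pos: [0.4377, 0.1088, 0.1656]
tool_rot: [0.597, 0.802, 0.001, -0.002]
force: [0.5, 0.3, -0.2]
finger_gap: 0.704
```

```bash
python3 -c "
from plan import *
plan(436,117,86,17)"
```

```text
t 19.0 tcp [437.7 108.8 165.6] J 16.7 gap 0.704 F [ 0.5  0.3 -0.2] q6 -0.30
 rot [-0.1 -0.2 -0.3]  shift [ 8.3  0.8 79.6]
```

>>> drive_tool(linear=[[3, 0, 0], [3, 0, 10], [2, 0, 20], [0, 0, 20], [0, 0, 14], [0, 0, 7], [0, 0, 3], [0, 0, 0], [0, 0, 0], [0, 0, 0]], rot=[[0, 0, 0], [0, 0, 0], [0, 0, 0], [0, 0, 0], [0, 0, 0], [0, 0, 0], [0, 0, 0], [0, 0, 0], [0, 0, 0], [0, 0, 0]], hand=[60, 60, 60, 60, 60, 60, 60, 60, 60, 60])

```text
t: 19.85
tcp_pos: [0.4421, 0.1257, 0.09]
tool_rot: [0.592, 0.806, 0.005, 0.004]
force: [0.2, -0.3, 0.1]
finger_gap: 0.7
```

```bash
python3 -c "
from plan import *
plan(436,117,86,17)
im=cams.snapshot('side'); cv2.imwrite('pics/s6.png',cv2.resize(im[150:250,190:310],(720,600))[:,:,::-1])"
```

```text
t 19.9 tcp [442.1 125.7  90. ] J 17.3 gap 0.700 F [ 0.2 -0.3  0.1] q6 -0.28
 rot [ 0.7 -0.   0.3]  shift [-6.5 -8.4  4. ]
```

View pics/s6.png

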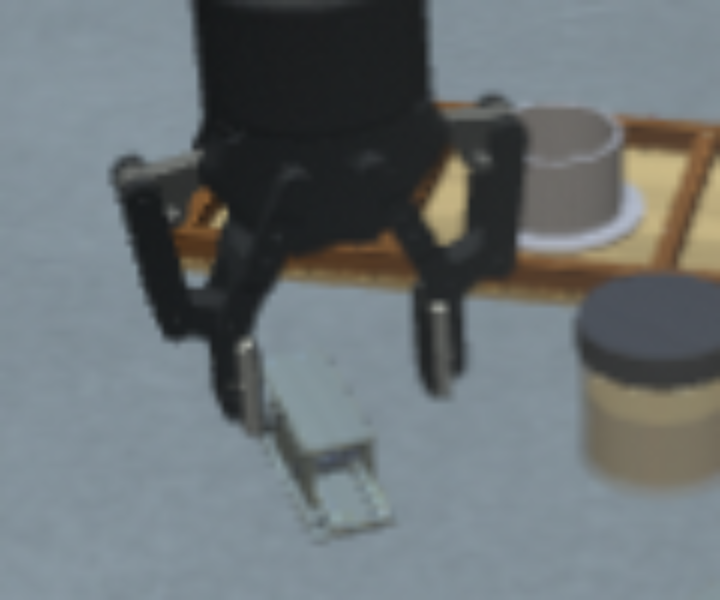

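>>> drive_tool(linear=[[-2, -3, 0], [-2, -3, 1], [-1, -2, 1], [0, 0, 1], [0, 0, 0], [0, 0, 0], [0, 0, 0]], rot=[[0.6, 0, 0], [0, 0, 0], [0, 0, 0], [0, 0, 0], [0, 0, 0], [0, 0, 0], [0, 0, 0]], hand=[60, 60, 60, 60, 60, 60, 60])

```text
t: 20.48
tcp_pos: [0.4363, 0.1172, 0.089]
tool_rot: [0.593, 0.805, 0.002, 0.002]
force: [-0.4, 0.2, 0.1]
finger_gap: 0.702
```

```bash
python3 -c "
from plan import *
plan(436,117,86,17)"
```

```text
t 20.5 tcp [436.3 117.2  89. ] J 17.3 gap 0.702 F [-0.4  0.2  0.1] q6 -0.29
 rot [0.3 0.  0.3]  shift [-0.1 -0.4  3. ]
```

>>> drive_tool(linear=[[0, 0, 2], [0, 0, 1], [0, 0, 0], [0, 0, 0], [0, 0, 0], [0, 0, 0], [0, 0, 0], [0, 0, 0]], rot=[[0, 0, 0], [0, 0, 0], [0, 0, 0], [0, 0, 0], [0, 0, 0], [0, 0, 0], [0, 0, 0], [0, 0, 0]], hand=[60, 60, 60, 10, 10, 10, 10, 10], force=60)

```text
t: 21.15
tcp_pos: [0.4364, 0.1173, 0.0858]
tool_rot: [0.593, 0.805, 0.002, 0.002]
force: [-0.6, -0.8, -2.1]
finger_gap: 0.262
```

>>> drive_tool(linear=[[0, 0, 0], [0, 0, -8], [0, 0, -20], [0, 0, -25], [0, 0, -20], [0, 0, -10], [0, 0, 0], [0, 0, 0], [0, 0, 0]], rot=[[0, 0, 0], [0, 0, 0], [0, 0, 0], [0, 0, 6], [0, 0, 6], [0, 0, 6], [0, 0, 6], [0, 0, 6], [0, 0, 0]], hand=[10, 10, 10, 10, 10, 10, 10, 10, 10])

```text
t: 21.9
tcp_pos: [0.4343, 0.1173, 0.1746]
tool_rot: [0.789, 0.615, 0.001, 0.0]
force: [0.1, 0.3, -1.1]
finger_gap: 0.267
```

```bash
python3 -c "
from plan import *
plan(604,281,165,-13)"
```

```text
t 21.9 tcp [434.3 117.3 174.6] J -14.1 gap 0.267 F [ 0.1  0.3 -1.1] q6 0.26
 rot [ 0.1 -0.1 -1.1]  shift [197.7 128.5   9.6]
```

>>> drive_tool(linear=[[10, 6, 0], [24, 16, 0], [30, 19, 0], [30, 19, 0], [30, 19, 0], [30, 19, 0], [22, 15, 0], [12, 8, 0], [5, 4, 0], [0, 0, 0], [0, 0, 0], [0, 0, 0]], rot=[[0, 0, -1.1], [0, 0, 0], [0, 0, 0], [0, 0, 0], [0, 0, 0], [0, 0, 0], [0, 0, 0], [0, 0, 0], [0, 0, 0], [0, 0, 0], [0, 0, 0], [0, 0, 0]], hand=[10, 10, 10, 10, 10, 10, 10, 10, 10, 10, 10, 10])

```text
t: 22.9
tcp_pos: [0.6028, 0.2946, 0.1699]
tool_rot: [0.771, 0.637, -0.002, -0.003]
force: [-0.4, -0.1, -0.5]
finger_gap: 0.265
```

```bash
python3 -c "
from plan import *
plan(604,281,110,-13)"
```

```text
t 22.9 tcp [602.8 294.6 169.9] J -10.8 gap 0.265 F [-0.4 -0.1 -0.5] q6 0.47
 rot [-0.5 -0.   2.2]  shift [-12.9   4.2  59.9]
```

>>> drive_tool(linear=[[-4, 1, 0], [-5, 2, 8], [-3, 1, 16], [0, 0, 16], [0, 0, 10], [0, 0, 5], [0, 0, 0], [0, 0, 0], [0, 0, 0]], rot=[[-0.5, 0, 1.1], [0, 0, 1.1], [0, 0, 0], [0, 0, 0], [0, 0, 0], [0, 0, 0], [0, 0, 0], [0, 0, 0], [0, 0, 0]], hand=[10, 10, 10, 10, 10, 10, 10, 10, 10])

```text
t: 23.65
tcp_pos: [0.6009, 0.275, 0.1115]
tool_rot: [0.786, 0.619, -0.002, -0.0]
force: [0.6, 0.2, -2.0]
finger_gap: 0.262
```

```bash
python3 -c "
from plan import *
plan(604,281,91,-13)"
```

```text
t 23.6 tcp [600.9 275.  111.5] J -13.5 gap 0.262 F [ 0.6  0.2 -2. ] q6 0.50
 rot [-0.2  0.2 -0.5]  shift [ 6.5  1.6 20.5]
```

>>> drive_tool(linear=[[2, 1, 0], [2, 0, 3], [1, 0, 5], [0, 0, 5], [0, 0, 4], [0, 0, 2], [0, 0, 0], [0, 0, 0]], rot=[[0, 0, -0.5], [0, 0, 0], [0, 0, 0], [0, 0, 0], [0, 0, 0], [0, 0, 0], [0, 0, 0], [0, 0, 0]], hand=[10, 10, 10, 10, 10, 10, 10, 10])

```text
t: 24.32
tcp_pos: [0.6048, 0.2813, 0.093]
tool_rot: [0.782, 0.623, 0.0, 0.001]
force: [0.7, 0.6, -1.5]
finger_gap: 0.267
```

```bash
python3 -c "
from plan import *
plan(604,281,91,-13)
im=cams.snapshot('side'); cv2.imwrite('pics/s7.png',cv2.resize(im[120:220,230:380],(750,500))[:,:,::-1])"
```

```text
t 24.3 tcp [604.8 281.3  93. ] J -12.9 gap 0.267 F [ 0.7  0.6 -1.5] q6 0.50
 rot [0.1 0.  0.1]  shift [-0.5 -0.7  2. ]
```

View pics/s7.png

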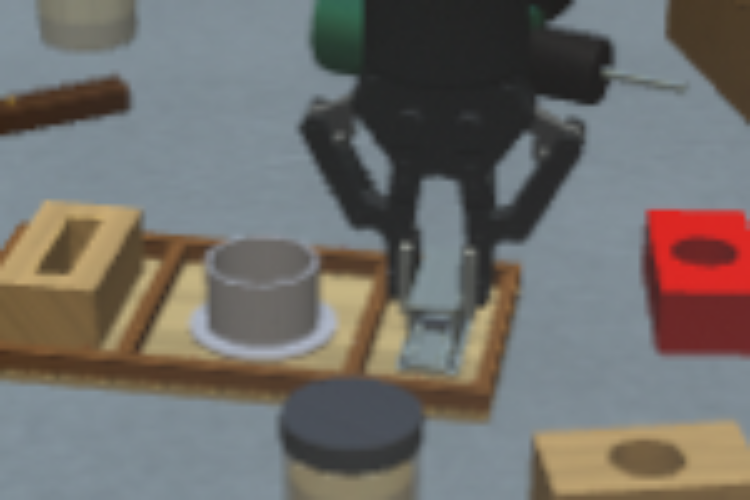

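>>> drive_tool(linear=[[0, 0, 1.5], [0, 0, 0], [0, 0, 0], [0, 0, 0], [0, 0, 0], [0, 0, -8], [0, 0, -20], [0, 0, -25], [0, 0, -15], [0, 0, -5], [0, 0, 0], [0, 0, 0]], rot=[[0, 0, 0], [0, 0, 0], [0, 0, 0], [0, 0, 0], [0, 0, 0], [0, 0, 0], [0, 0, 0], [0, 0, 0], [0, 0, 0], [0, 0, 0], [0, 0, 0], [0, 0, 0]], hand=[10, 10, 36, 36, 36, 36, 36, 36, 36, 36, 36, 36])

```text
t: 25.37
tcp_pos: [0.6057, 0.2814, 0.1716]
tool_rot: [0.782, 0.623, 0.002, 0.001]
force: [0.7, -0.3, -0.6]
finger_gap: 0.418
```

>>> drive_tool(linear=[[0, 0, 0], [0, 0, 0], [0, 0, 0], [0, 0, 0], [0, 0, 0], [0, 0, 0], [0, 0, 0], [0, 0, 0], [0, 0, 0], [0, 0, 0], [0, 0, 0], [0, 0, 0], [0, 0, 0]], rot=[[0, 0, 6], [0, 0, 6], [0, 0, 6], [0, 0, 6], [0, 0, 6], [0, 0, 6], [0, 0, 6], [0, 0, 6], [0, 0, 6], [0, 0, 6], [0, 0, 6], [0, 0, 4], [0, 0, 0]], hand=[80, 80, 80, 80, 80, 80, 80, 80, 80, 80, 80, 80, 80])

```text
t: 26.45
tcp_pos: [0.5984, 0.2791, 0.1561]
tool_rot: [0.999, 0.03, -0.01, 0.003]
force: [0.4, 0.2, 0.5]
finger_gap: 0.936
```

```bash
python3 -c "
from plan import *
plan(680,121.5,150,-85.7)"
```

```text
t 26.4 tcp [598.4 279.1 156.1] J -86.5 gap 0.936 F [0.4 0.2 0.5] q6 1.78
 rot [ 0.3  1.2 -0.8]  shift [ 69.5 163.2   6.1]
```

>>> drive_tool(linear=[[5, 12, 0], [10, 24, 0], [13, 31, 0], [13, 31, 0], [12, 28, 0], [9, 20, 0], [5, 11, 0], [2, 4, 0], [0, 0, 0], [0, 0, 0], [0, 0, 0]], rot=[[0.3, 1.2, -0.8], [0, 0, 0], [0, 0, 0], [0, 0, 0], [0, 0, 0], [0, 0, 0], [0, 0, 0], [0, 0, 0], [0, 0, 0], [0, 0, 0], [0, 0, 0]], hand=[80, 80, 80, 80, 80, 80, 80, 80, 80, 80, 80])

```text
t: 27.37
tcp_pos: [0.6773, 0.121, 0.1457]
tool_rot: [0.999, 0.049, -0.008, -0.0]
force: [-0.8, -0.1, 0.3]
finger_gap: 0.936
```

```bash
python3 -c "
from plan import *
plan(680,121.5,86,-85.7)"
```

```text
t 27.4 tcp [677.3 121.  145.7] J -84.4 gap 0.936 F [-0.8 -0.1  0.3] q6 1.49
 rot [-0.1  0.9  1.3]  shift [ 2.7 -0.3 59.7]
```

>>> drive_tool(linear=[[1, 0, 4], [1, 0, 10], [0, 0, 16], [0, 0, 14], [0, 0, 8], [0, 0, 4], [0, 0, 0], [0, 0, 0], [0, 0, 0]], rot=[[0, 0.9, 1.3], [0, 0, 0], [0, 0, 0], [0, 0, 0], [0, 0, 0], [0, 0, 0], [0, 0, 0], [0, 0, 0], [0, 0, 0]], hand=[80, 80, 80, 80, 80, 80, 80, 80, 80])

```text
t: 28.12
tcp_pos: [0.6751, 0.1305, 0.085]
tool_rot: [0.999, 0.044, -0.003, -0.001]
force: [-0.3, 0.2, 0.1]
finger_gap: 0.936
```

```bash
python3 -c "
from plan import *
plan(680,121.5,86,-85.7)"
```

```text
t 28.1 tcp [675.1 130.5  85. ] J -84.9 gap 0.936 F [-0.3  0.2  0.1] q6 1.51
 rot [-0.2  0.3  0.8]  shift [ 4.2  9.3 -1. ]
```

>>> drive_tool(linear=[[1, 3, 0], [2, 3, 0], [1, 2, 0], [0, 0, 0], [0, 0, 0], [0, 0, 0]], rot=[[0, 0, 0.8], [0, 0, 0], [0, 0, 0], [0, 0, 0], [0, 0, 0], [0, 0, 0]], hand=[80, 80, 80, 80, 80, 80])

```text
t: 28.62
tcp_pos: [0.6824, 0.1211, 0.088]
tool_rot: [0.999, 0.036, 0.0, -0.001]
force: [1.1, 0.1, 0.5]
finger_gap: 0.942
```

```bash
python3 -c "
from plan import *
plan(680,121.5,86,-85.7)"
```

```text
t 28.6 tcp [682.4 121.1  88. ] J -85.9 gap 0.942 F [1.1 0.1 0.5] q6 1.51
 rot [-0.1 -0.1 -0.2]  shift [-2.3 -0.6  2. ]
```

>>> drive_tool(linear=[[0, 0, 1.5], [0, 0, 0], [0, 0, 0], [0, 0, 0], [0, 0, 0], [0, 0, 0], [0, 0, 0], [0, 0, 0]], rot=[[0, 0, 0], [0, 0, 0], [0, 0, 0], [0, 0, 0], [0, 0, 0], [0, 0, 0], [0, 0, 0], [0, 0, 0]], hand=[80, 80, 30, 30, 30, 30, 30, 30], force=60)

```text
t: 29.28
tcp_pos: [0.6823, 0.1214, 0.087]
tool_rot: [0.999, 0.036, 0.001, -0.001]
force: [0.3, -0.7, 1.0]
finger_gap: 0.565
```

>>> drive_tool(linear=[[0, 0, -8], [0, 0, -20], [0, 0, -30], [0, 0, -20], [0, 0, -8], [0, 0, 0], [0, 0, 0], [0, 0, 0], [0, 0, 0], [0, 0, 0], [0, 0, 0], [0, 0, 0], [0, 0, 0], [0, 0, 0], [0, 0, 0], [0, 0, 0], [0, 0, 0]], rot=[[0, 0, 0], [0, 0, 0], [0, 0, 0], [0, 0, -6], [0, 0, -6], [0, 0, -6], [0, 0, -6], [0, 0, -6], [0, 0, -6], [0, 0, -6], [0, 0, -6], [0, 0, -6], [0, 0, -6], [0, 0, -6], [0, 0, -5], [0, 0, -2], [0, 0, 0]], hand=[30, 30, 30, 30, 30, 30, 30, 30, 30, 30, 30, 30, 30, 30, 30, 30, 30])

```text
t: 30.7
tcp_pos: [0.6789, 0.1215, 0.182]
tool_rot: [0.761, 0.649, -0.001, -0.003]
force: [0.2, -0.5, -1.0]
finger_gap: 0.564
```

```bash
python3 -c "
from plan import *
plan(456,-291,170,-12.5)"
```

```text
t 30.7 tcp [678.9 121.5 182. ] J -9.1 gap 0.564 F [ 0.2 -0.5 -1. ] q6 0.17
 rot [-0.3 -0.1  3.4]  shift [-451.  -128.4   12. ]
```

>>> drive_tool(linear=[[0, 0, 0], [-18, -5, 0], [-36, -10, 0], [-36, -10, 0], [-36, -10, 0], [-36, -10, 0], [-36, -10, 0], [-36, -10, 0], [-36, -10, 0], [-36, -10, 0], [-36, -10, 0], [-36, -10, 0], [-30, -9, 0], [-22, -7, 0], [-12, -5, 0], [-5, -2, 0], [0, 0, 0], [0, 0, 0], [0, 0, 0]], rot=[[0, 0, 3.4], [0, 0, 0], [0, 0, 0], [0, 0, 0], [0, 0, 0], [0, 0, 0], [0, 0, 0], [0, 0, 0], [0, 0, 0], [0, 0, 0], [0, 0, 0], [0, 0, 0], [0, 0, 0], [0, 0, 0], [0, 0, 0], [0, 0, 0], [0, 0, 0], [0, 0, 0], [0, 0, 0]], hand=[30, 30, 30, 30, 30, 30, 30, 30, 30, 30, 30, 30, 30, 30, 30, 30, 30, 30, 30])

```text
t: 32.28
tcp_pos: [0.4473, -0.3019, 0.1869]
tool_rot: [0.786, 0.618, 0.004, 0.004]
force: [-0.1, 0.3, -0.6]
finger_gap: 0.572
```

```bash
python3 -c "
from plan import *
plan(456,-291,112,-12.5)"
```

```text
t 32.3 tcp [ 447.3 -301.9  186.9] J -13.6 gap 0.572 F [-0.1  0.3 -0.6] q6 -0.57
 rot [ 0.6 -0.  -1.1]  shift [12.5  6.2 74.9]
```

>>> drive_tool(linear=[[4, 2, 0], [4, 2, 10], [2, 1, 20], [0, 0, 20], [0, 0, 14], [0, 0, 6], [0, 0, 0], [0, 0, 0], [0, 0, 0]], rot=[[0.6, 0, -1], [0, 0, 0], [0, 0, 0], [0, 0, 0], [0, 0, 0], [0, 0, 0], [0, 0, 0], [0, 0, 0], [0, 0, 0]], hand=[30, 30, 30, 30, 30, 30, 30, 30, 30])

```text
t: 33.03
tcp_pos: [0.461, -0.2833, 0.1124]
tool_rot: [0.775, 0.631, 0.001, -0.0]
force: [-0.1, 0.8, -1.5]
finger_gap: 0.569
```

```bash
python3 -c "
from plan import *
plan(456,-291,92,-12.5)"
```

```text
t 33.0 tcp [ 461.  -283.3  112.4] J -11.7 gap 0.569 F [-0.1  0.8 -1.5] q6 -0.56
 rot [ 0.  -0.1  0.8]  shift [-8.6 -3.3 20.4]
```

>>> drive_tool(linear=[[-2, -1, 0], [-2, -1, 3], [-2, -1, 5], [0, 0, 5], [0, 0, 4], [0, 0, 2], [0, 0, 0], [0, 0, 0]], rot=[[0, 0, 0.8], [0, 0, 0], [0, 0, 0], [0, 0, 0], [0, 0, 0], [0, 0, 0], [0, 0, 0], [0, 0, 0]], hand=[30, 30, 30, 30, 30, 30, 30, 30])

```text
t: 33.7
tcp_pos: [0.4576, -0.2908, 0.0943]
tool_rot: [0.781, 0.625, 0.001, 0.003]
force: [-0.5, -0.0, -0.5]
finger_gap: 0.57
```

```bash
python3 -c "
from plan import *
plan(456,-291,92,-12.5)
im=cams.snapshot('side'); cv2.imwrite('pics/s8.png',cv2.resize(im[250:450,160:400],(720,600))[:,:,::-1])"
```

```text
t 33.7 tcp [ 457.6 -290.8   94.3] J -12.6 gap 0.570 F [-0.5 -0.  -0.5] q6 -0.55
 rot [ 0.3  0.1 -0.1]  shift [-0.5 -1.5  2.3]
```

View pics/s8.png

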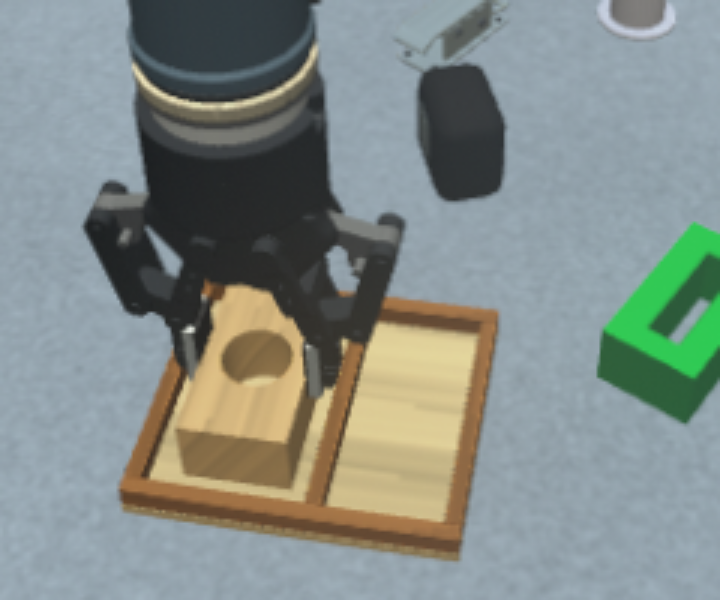

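>>> drive_tool(linear=[[0, 0, 1.5], [0, 0, 0], [0, 0, 0], [0, 0, 0], [0, 0, 0], [0, 0, -8], [0, 0, -20], [0, 0, -25], [0, 0, -15], [0, 0, -5], [0, 0, 0], [0, 0, 0], [0, 0, 0]], rot=[[0, 0, 0], [0, 0, 0], [0, 0, 0], [0, 0, 0], [0, 0, 0], [0, 0, 0], [0, 0, 0], [0, 0, 6], [0, 0, 6], [0, 0, 6], [0, 0, 6], [0, 0, 6], [0, 0, 0]], hand=[30, 30, 58, 58, 58, 58, 58, 58, 58, 58, 58, 58, 58])

```text
t: 34.83
tcp_pos: [0.4581, -0.2909, 0.1748]
tool_rot: [0.921, 0.391, 0.003, 0.005]
force: [-0.2, -0.5, 0.1]
finger_gap: 0.682
```

```bash
python3 -c "
from plan import *
plan(568,-10.5,160,-43.5)"
```

```text
t 34.8 tcp [ 458.1 -290.9  174.8] J -44.0 gap 0.682 F [-0.2 -0.5  0.1] q6 -0.01
 rot [ 0.7 -0.1 -0.5]  shift [ 279.  -113.3   14.8]
```

>>> drive_tool(linear=[[15, -6, 0], [30, -12, 0], [34, -14, 0], [34, -14, 0], [34, -14, 0], [34, -14, 0], [34, -14, 0], [28, -12, 0], [18, -7, 0], [8, -3, 0], [3, -1, 0], [0, 0, 0], [0, 0, 0], [0, 0, 0]], rot=[[0.7, 0, -0.5], [0, 0, 0], [0, 0, 0], [0, 0, 0], [0, 0, 0], [0, 0, 0], [0, 0, 0], [0, 0, 0], [0, 0, 0], [0, 0, 0], [0, 0, 0], [0, 0, 0], [0, 0, 0], [0, 0, 0]], hand=[60, 60, 60, 60, 60, 60, 60, 60, 60, 60, 60, 60, 60, 60])

```text
t: 36.0
tcp_pos: [0.5677, -0.0094, 0.1797]
tool_rot: [0.913, 0.407, 0.003, 0.004]
force: [-0.6, 0.2, -0.6]
finger_gap: 0.702
```

```bash
python3 -c "
from plan import *
plan(568,-10.5,110,-43.5)"
```

```text
t 36.0 tcp [567.7  -9.4 179.7] J -41.9 gap 0.702 F [-0.6  0.2 -0.6] q6 0.52
 rot [ 0.6 -0.1  1.6]  shift [-0.6  0.9 69.7]
```

>>> drive_tool(linear=[[0, 0, 5], [0, 0, 15], [0, 0, 20], [0, 0, 18], [0, 0, 8], [0, 0, 3], [0, 0, 0], [0, 0, 0], [0, 0, 0]], rot=[[0.6, 0, 1.6], [0, 0, 0], [0, 0, 0], [0, 0, 0], [0, 0, 0], [0, 0, 0], [0, 0, 0], [0, 0, 0], [0, 0, 0]], hand=[60, 60, 60, 60, 60, 60, 60, 60, 60])

```text
t: 36.75
tcp_pos: [0.5679, -0.0191, 0.1084]
tool_rot: [0.923, 0.385, 0.001, -0.001]
force: [0.4, -0.3, 0.1]
finger_gap: 0.704
```

```bash
python3 -c "
from plan import *
plan(568,-10.5,86,-43.5)"
```

```text
t 36.8 tcp [567.9 -19.1 108.4] J -44.7 gap 0.704 F [ 0.4 -0.3  0.1] q6 0.55
 rot [-0.  -0.1 -1.2]  shift [ 6.3 -5.9 22.4]
```

>>> drive_tool(linear=[[2, -2, 0], [2, -2, 0], [1, -1, 4], [0, 0, 6], [0, 0, 6], [0, 0, 4], [0, 0, 1], [0, 0, 0], [0, 0, 0]], rot=[[0, 0, -1], [0, 0, 0], [0, 0, 0], [0, 0, 0], [0, 0, 0], [0, 0, 0], [0, 0, 0], [0, 0, 0], [0, 0, 0]], hand=[60, 60, 60, 60, 60, 60, 60, 60, 60])

```text
t: 37.5
tcp_pos: [0.5693, -0.0108, 0.0878]
tool_rot: [0.919, 0.395, 0.003, 0.001]
force: [-0.1, -0.2, -0.1]
finger_gap: 0.702
```

```bash
python3 -c "
from plan import *
plan(568,-10.5,86,-43.5)
im=cams.snapshot('side'); cv2.imwrite('pics/s9.png',cv2.resize(im[180:300,240:400],(640,480))[:,:,::-1])"
```

```text
t 37.5 tcp [569.3 -10.8  87.8] J -43.5 gap 0.702 F [-0.1 -0.2 -0.1] q6 0.54
 rot [ 0.2 -0.3 -0. ]  shift [-0.7 -1.1  1.8]
```

View pics/s9.png

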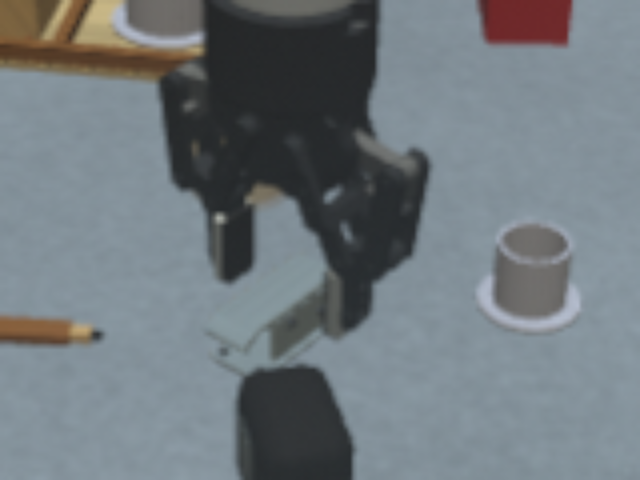

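>>> drive_tool(linear=[[0, 0, 1.5], [0, 0, 0], [0, 0, 0], [0, 0, 0], [0, 0, 0], [0, 0, 0], [0, 0, 0], [0, 0, 0]], rot=[[0, 0, 0], [0, 0, 0], [0, 0, 0], [0, 0, 0], [0, 0, 0], [0, 0, 0], [0, 0, 0], [0, 0, 0]], hand=[60, 60, 10, 10, 10, 10, 10, 10], force=60)

```text
t: 38.22
tcp_pos: [0.5696, -0.0111, 0.087]
tool_rot: [0.919, 0.394, 0.003, 0.001]
force: [-0.1, 0.8, -1.4]
finger_gap: 0.265
```

>>> drive_tool(linear=[[0, 0, -8], [0, 0, -20], [0, 0, -30], [0, 0, -20], [0, 0, -8], [0, 0, 0], [0, 0, 0], [0, 0, 0], [0, 0, 0], [0, 0, 0]], rot=[[0, 0, 0], [0, 0, 0], [0, 0, -5], [0, 0, -6], [0, 0, -6], [0, 0, -6], [0, 0, -5], [0, 0, -2], [0, 0, 0], [0, 0, 0]], hand=[10, 10, 10, 10, 10, 10, 10, 10, 10, 10])

```text
t: 39.05
tcp_pos: [0.5679, -0.0108, 0.1807]
tool_rot: [0.778, 0.629, 0.003, 0.002]
force: [-0.6, 0.1, -1.6]
finger_gap: 0.265
```

```bash
python3 -c "
from plan import *
plan(526,-307,180,-12.5)"
```

```text
t 39.0 tcp [567.9 -10.8 180.7] J -12.1 gap 0.265 F [-0.6  0.1 -1.6] q6 -0.01
 rot [ 0.4 -0.1  0.4]  shift [-298.2   23.2    0.7]
```

>>> drive_tool(linear=[[-15, 1, -5], [-30, 2, 0], [-35, 3, 0], [-35, 3, 0], [-35, 3, 0], [-35, 3, 0], [-35, 3, 0], [-32, 2, 0], [-23, 2, 0], [-12, 1, 0], [-5, 0, 0], [0, 0, 0], [0, 0, 0], [0, 0, 0]], rot=[[0.4, 0, 0.4], [0, 0, 0], [0, 0, 0], [0, 0, 0], [0, 0, 0], [0, 0, 0], [0, 0, 0], [0, 0, 0], [0, 0, 0], [0, 0, 0], [0, 0, 0], [0, 0, 0], [0, 0, 0], [0, 0, 0]], hand=[10, 10, 10, 10, 10, 10, 10, 10, 10, 10, 10, 10, 10, 10])

```text
t: 40.22
tcp_pos: [0.5233, -0.3093, 0.1843]
tool_rot: [0.782, 0.623, 0.0, -0.003]
force: [0.4, -0.3, -1.8]
finger_gap: 0.266
```

```bash
python3 -c "
from plan import *
plan(526,-307,112,-12.5)"
```

```text
t 40.2 tcp [ 523.3 -309.3  184.3] J -12.9 gap 0.266 F [ 0.4 -0.3 -1.8] q6 -0.49
 rot [-0.3 -0.3 -0.4]  shift [ 2.9  2.2 72.3]
```

>>> drive_tool(linear=[[0, 1, 5], [0, 1, 15], [0, 0, 20], [0, 0, 18], [0, 0, 8], [0, 0, 3], [0, 0, 0], [0, 0, 0], [0, 0, 0]], rot=[[0, 0, -0.4], [0, 0, 0], [0, 0, 0], [0, 0, 0], [0, 0, 0], [0, 0, 0], [0, 0, 0], [0, 0, 0], [0, 0, 0]], hand=[10, 10, 10, 10, 10, 10, 10, 10, 10])

```text
t: 40.97
tcp_pos: [0.5285, -0.2985, 0.1135]
tool_rot: [0.775, 0.632, 0.001, -0.004]
force: [-1.0, 0.1, -1.3]
finger_gap: 0.266
```

```bash
python3 -c "
from plan import *
plan(526,-307,92,-12.5)"
```

```text
t 41.0 tcp [ 528.5 -298.5  113.5] J -11.7 gap 0.266 F [-1.   0.1 -1.3] q6 -0.50
 rot [-0.3 -0.4  0.8]  shift [-8.9 -0.6 21.5]
```

>>> drive_tool(linear=[[-2, 0, 0], [-3, 0, 3], [-2, 0, 5], [0, 0, 5], [0, 0, 5], [0, 0, 2], [0, 0, 0], [0, 0, 0]], rot=[[-0.3, -0.4, 0.8], [0, 0, 0], [0, 0, 0], [0, 0, 0], [0, 0, 0], [0, 0, 0], [0, 0, 0], [0, 0, 0]], hand=[10, 10, 10, 10, 10, 10, 10, 10])

```text
t: 41.63
tcp_pos: [0.5281, -0.308, 0.0944]
tool_rot: [0.78, 0.625, 0.0, 0.004]
force: [0.7, -0.1, -0.5]
finger_gap: 0.264
```

```bash
python3 -c "
from plan import *
plan(526,-307,92,-12.5)
im=cams.snapshot('side'); cv2.imwrite('pics/s10.png',cv2.resize(im[270:450,180:420],(720,540))[:,:,::-1])"
```

```text
t 41.6 tcp [ 528.1 -308.    94.4] J -12.6 gap 0.264 F [ 0.7 -0.1 -0.5] q6 -0.49
 rot [ 0.3  0.2 -0.1]  shift [ 0.5 -2.2  2.4]
```

View pics/s10.png

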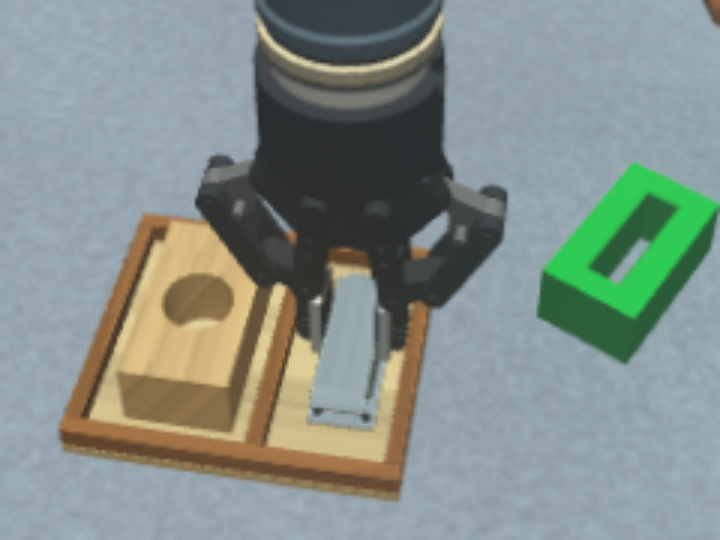

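>>> drive_tool(linear=[[0, 0, 1.5], [0, 0, 0.5], [0, 0, 0], [0, 0, 0], [0, 0, 0], [0, 0, -8], [0, 0, -20], [0, 0, -25], [0, 0, -25], [0, 0, -20], [0, 0, -10], [0, 0, 0], [0, 0, 0]], rot=[[0, 0, 0], [0, 0, 0], [0, 0, 0], [0, 0, 0], [0, 0, 0], [0, 0, 0], [0, 0, 0], [0, 0, 0], [0, 0, 0], [0, 0, 0], [0, 0, 0], [0, 0, 0], [0, 0, 0]], hand=[10, 10, 36, 36, 36, 36, 36, 36, 36, 36, 36, 36, 36])

```text
t: 42.77
tcp_pos: [0.5278, -0.3071, 0.2085]
tool_rot: [0.78, 0.625, 0.001, 0.005]
force: [0.5, 0.1, -0.6]
finger_gap: 0.423
```

>>> drive_tool(linear=[[20, -20, 0], [25, -25, 0], [25, -25, 0], [25, -25, 0], [20, -15, 0], [10, -5, 0], [5, 0, 0], [0, 0, 0], [0, 0, 0]], rot=[[0, 0, 0], [0, 0, 0], [0, 0, 0], [0, 0, 0], [0, 0, 0], [0, 0, 0], [0, 0, 0], [0, 0, 0], [0, 0, 0]], hand=[36, 36, 36, 36, 36, 36, 36, 36, 36])

```text
t: 43.52
tcp_pos: [0.439, -0.1506, 0.1991]
tool_rot: [0.781, 0.624, -0.001, 0.001]
force: [0.8, -0.1, -0.2]
finger_gap: 0.422
```

```bash
python3 - <<'E'
from plan import *
from look import *
im={n:cams.snapshot(n) for n in("top","side")}
cv2.imwrite("pics/f1.png",np.vstack([im["top"][150:330,140:540],im["side"][140:440,150:550]])[:,:,::-1])
plan(400,-150,200)
for l,k,z in [("tray_three","tray_three",0),("tray_two","tray_two",0),("slot_block","block",.005),("hole_block","block",.005),("large_vent","large_vent",.005),("latch_1","latch",.005)]: locate(l,k,z)
E
```

```text
t 43.6 tcp [ 439.3 -151.3  199.3] J -12.8 gap 0.421 F [0.7 0.4 0.8] q6 -0.34
 rot [ 0.1  0.2 -0. ]  shift [ -7.5 -38.6  -0.7]
tray_three 0.77 [201. 257.] top [510. 303.] -12.8 0.98 
tray_two 0.97 [476. 262.] top [ 485. -297.] -12.1 0.72 side [ 486. -298.] -12 0.99  both [ 486. -298.] -12.5 0.85
slot_block 0.88 [187. 294.] top [429. 325.] 76.8 0.97 
slot_block 0.67 [453. 190.] top [ 668. -260.] -131.5 0.95 side [ 667. -268.] -130 0.98  both [ 669. -262.] -130.0 0.89
hole_block 0.62 [198. 157.] top [739. 315.] -94.9 0.95 
hole_block 0.49 [187. 295.] top [428. 325.] 75.8 0.96 
large_vent 0.66 [202. 253.] top [520. 299.] -77.7 0.97 side [521. 296.] -62 0.91  both [520. 298.] -68.4 0.92
latch_1 0.77 [210. 216.] top [605. 283.] 75.9 0.94 side [605. 280.] 82 0.90  both [605. 282.] 79.0 0.88
latch_1 0.68 [474. 252.] top [ 529. -309.] 77.3 0.93 side [ 530. -308.] 78 0.92  both [ 530. -309.] 78.5 0.91
```

View pics/f1.png

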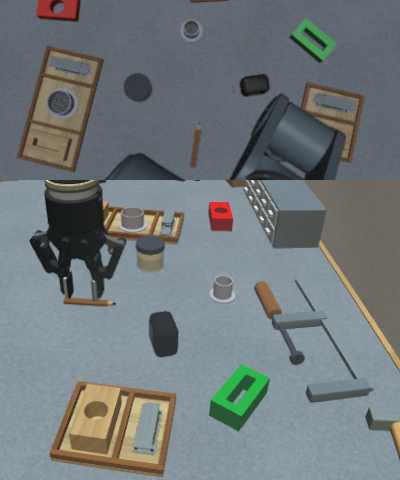

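All five parts lie flat in their compartments. The trays and the unwanted items have not moved, and the arm is clear. I'm handing it in.

```bash
python3 -c "
from station import order; print(order.sign_off())"
```

```text
the job is handed in; nothing more can be done
None
```

Both kits are made up and handed in at about 44 s of robot time.

- **Hornet box (three-compartment tray):** it holds the slotted block, the large vent and one latch. The last look put each within about 4 mm of the point I aimed for, with the block and latch lengthwise.
- **Tit box (two-compartment tray):** it holds the round-hole block and the other latch. The latch measured about 4 mm from its target. The arm hid this block from the top camera, so I checked it only by eye in the side view, where it lies flat in its compartment.
- **Left alone:** both trays measured within about 1 mm of where they started. The small vent, jar and tape measure look unmoved in the last picture, though I did not re-measure them. The green and red look-alikes were not touched.

**Disagreements:**
- The two cameras differed by about 3–4 mm in y, which is well inside the clearances.
- The part finder also labelled the slotted block as a hole block, with a low score. The pictures show which block is which.
- While lowering the slotted block, the arm overshot by about 10 mm near a divider, with a wrist force of about 4 N. I lifted and re-centred it, and the tray did not shift.

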